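Raise the gadget tote by its handle

ROBOT

A 6-joint arm with a two-finger parallel gripper is mounted at the origin on the work surface. World frame = base frame: x ahead of the robot, y to its left, z up, the work surface at z = 0. Lengths are in m, angles in rad, forces in N, time in s.
With the tool pointing down it reaches from about 0.25 to 0.8 m from the base axis. Payload 3.9 kg.
Tool frame: the origin (TCP) lies at the very end of the fingers, on their centre line; the grasp point (between the pads) lies robot.grasp_offset behind it (robot.grasp_offset is the distance from the TCP to the grasp point, in m); z points along the fingers, y is the line along which they close (so a half turn about z gives the same grasp; the last joint's range is limited). The gripper opens to 85 mm and grips with 20 to 120 N. Pads are 22 mm wide; open, the fingers measure 114 mm over their backs; the gripper's body (76 mm by 85 mm) begins 54 mm behind the grasp point. The pads swing forward as they close: fully open they stand 13 mm farther back than shut.
Start: joints at [-1.211, 0.26, -0.138, 1.173, 0, 1.571], TCP at [0.185, -0.491, 0.231] pointing down, gripper open.
Joint ranges: [-2.78, 2.78], [-0.83, 1.72], [-1.28, 1.37], [-1.9, 2.12], [-1.57, 1.48], [-3.14, 3.14]. Speed limits (rad/s): [2.57, 2.57, 3.14, 3.14, 3.14, 3.14].

INTERFACE

Orientations are given as a unit quaternion [w, x, y, z].
In Python, from plant import robot, vision, workorder gives the robot as it stands.
- The arm moves only by the shell command python3 -m handwheel 'ROWS' [FORCE]. ROWS is JSON, a list of rows, each an object with "travel": the shift along the tool's x, y, z in cm, a list of three; "rot": the turn, a rotation vector about the tool's x, y, z in rad, a list of three; "gripper": the finger opening in cm, from 0 to 8.54. In form: [{"travel": [tx, ty, tz], "rot": [wx, wy, wz], "gripper": gripper}, ...]. A call has 1 to 10 rows; each row shifts and turns the commanded pose from where the row before left it, along the tool's axes as they then stand; what a row does not reach is not made up. A row lasts 1/10 s, in which the tool goes at most 50 mm and 8.59 degrees, less where a joint would pass 70% of its speed; a pose out of reach is approached as far as the arm can. A call is refused whole if a number of a shift passes 5 or a number of a turn 0.15, either way. A call with a gripper value outside its range is refused whole. The fingers move at their own pace and stop on an object; FORCE is the grip in N (left out, the last holds). Time passes only in rows, so rows that do not move let the fingers close. It gives the time, the measured TCP pose, the force, the opening and the grip force at its end, in the units of the state.
- robot.observe(): the state, without advancing time (a new reading comes with each control period).
- vision.read_camera(name): name is "side" or "top"; returns the picture (420x560x3 uint8, red, green, blue); there is no depth.
- vision.calibration(name): a dict with "K" (3x3 intrinsics, pixels), "cam_to_world" (4x4, takes a point from camera to world coordinates). Camera axes: x right, y down, z forward; pixel columns grow to the right and rows downward; lengths in m; the calibration is good to about 2 mm. A picture is of the moment at which its call begins. calibration takes no time and is no camera call.
- workorder.close_job(): hands the job in; it is judged then, once.
The state is a dict: "clock": time; "joint_positions": joint angles; "qd": joint speeds; "joint_efforts": joint torques, N m; "position": TCP position; "tcp_rot": TCP orientation; "contact_force": force on the tool from outside, world axes, zero at the start; "moment": the same for the moment, N m; "width": finger opening in m; "finger_force": force on a finger pad.
Only numpy, scipy, OpenCV 4.12 (cv2) and the standard library are available. Lean on these libraries where they do the work, as an engineer would, in place of code of your own. Each camera call takes 0.05 s, during which the arm holds its last target. There are 200 camera calls.

TASK

Swing the folded-down carrying handle of the white gadget tote all the way up until it stands upright in its catch, while the tote stays standing on the counter. Then take the tote by the wooden grip of that handle, lift it about 10 cm clear of the counter and keep it level and still, with the corkscrew and the hand can opener still inside, so that the counter can be wiped under it. Finish while still holding it up; do not tip the tote on the way and leave the other things on the counter alone.

Things in the scene. Friction and masses are not known exactly. Their poses are not given: they have to be found in the camera images.
- tote: white enamelled open-topped steel tote, 120 mm (its x) by 180 mm (its y) by 65 mm high, walls 4 mm, about 0.5 kg, loose on the counter. Origin: centre of its underside; z up. A bail handle of thin steel wire pivots on its two end walls, about an axis along the tote's y, 60 mm above the underside and over the middle of the tote.
- handle (a joint): angle of the bail handle (rad): 0 = upright, against its stop in the catch; it grows as the handle folds down towards the tote's -x side, to 1.3 at most. Hinge friction 0.05 N m: it stays where left; 1 N along its arc moves it. Swing it loosely straddled or pushed: a firm pinch drags the tote round. Follow the arc (upward at first): pushed only sideways when far down it binds and the tote slides.
- handle_grip (a point): centre of the handle's round wooden grip, 18 mm in diameter and 110 mm long, lying along the tote's y, 95 mm from the hinge axis (so 155 mm above the tote's underside when upright; steel wires 2.5 mm in radius run on from it to 96 mm either side and down to the hinge). Axes turn with the handle: y along the grip, z away from the hinge.
- corkscrew_center (a point): middle of the corkscrew, lying loose on the tote's floor: brown resin cross handle 95 mm long, 20 mm thick, steel worm; 62 mm long over all.
- can_opener_center (a point): middle of the hand can opener, lying loose on the tote's floor: two steel handles side by side, 28 mm by 132 mm by 17 mm. Its long axis is y.
- electric_opener: bystander: avocado-green electric can opener with a black rocker switch on top, 130 by 130 by 215 mm high, fixed on the counter. Origin: centre of its underside.
- canister: bystander: white ceramic storage jar with wooden lid, 96 mm in diameter, 125 mm high. Origin: centre of its underside.
- lid_lifter: bystander: flat chrome lid lifter, 145 mm long (y), 30 mm wide, 5 mm thick, lying on the counter. Origin: underside, middle of the shank.
- bottle_opener: bystander: orange plastic bottle opener, 118 mm long (y), 41 mm wide, 9 mm thick, lying on the counter. Origin: underside, near its middle.
There are look-alikes about, which are no part of the job. Of the things like the tote, leave any that is purple; of the rest the smaller one is meant.

How it is judged:
By the outcome, as a careful person would: the job done as asked, in the order asked, and still so for the second after the job is handed in, while the arm keeps its last pose, push and grip.
It also fails if it takes over 38 s, if anything falls off the work surface, if the arm or the gripper's body presses on something with over 40 N, if the wrist force passes 120 N, or if a joint passes its speed limit or range.

## Working session

There is one attempt and no reset: what is moved stays moved. The work goes in short steps, Python scripts to look and compute and a shell command to move; the robot and the scene stay as the last step left them, time stands still between calls to the robot, and variables do not carry over. Pictures are saved under pics/ and viewed, at most 10 in all, crops included, and the job is handed in when it is done.

```bash
mkdir -p pics; ls
python3 - <<'E'
from plant import robot, vision
import cv2, numpy as np
np.set_printoptions(precision=4,suppress=True)
s=robot.observe(); print({k:np.round(v,3) for k,v in s.items()}, robot.grasp_offset)
for n in("top","side"):
    im=vision.read_camera(n); cv2.imwrite(f"pics/{n}0.png",im[:,:,::-1]); c=vision.calibration(n); print(n,c["K"],c["cam_to_world"])
E
```

```text
pics
{'clock': np.float64(0.0), 'joint_positions': array([-1.211,  0.261, -0.139,  1.173, -0.   ,  1.571]), 'qd': array([-0.   , -0.   , -0.   , -0.   , -0.001,  0.001]), 'joint_efforts': array([ -0.001, -40.568,  25.393,   0.019,  -0.   ,   0.   ]), 'position': array([ 0.185, -0.491,  0.23 ]), 'tcp_rot': array([-0.001,  0.984,  0.179, -0.   ]), 'contact_force': array([ 0.293, -0.418,  0.949]), 'moment': array([-0.033, -0.019,  0.011]), 'finger_force': np.float64(0.0), 'width': np.float64(0.085)} 0.0187
top [[399.2317   0.     278.0769]
 [  0.     399.2317 207.5614]
 [  0.       0.       1.    ]] [[-0.0132 -0.9954  0.095   0.4407]
 [-0.9998  0.012  -0.0136 -0.0144]
 [ 0.0124 -0.0952 -0.9954  1.1196]
 [ 0.      0.      0.      1.    ]]
side [[476.025    0.     281.5995]
 [  0.     476.025  205.9585]
 [  0.       0.       1.    ]] [[-0.778  -0.4848  0.3995 -0.0147]
 [-0.6281  0.6134 -0.4788  0.6386]
 [-0.0129 -0.6235 -0.7818  1.1939]
 [ 0.      0.      0.      1.    ]]
```

View pics/top0.png

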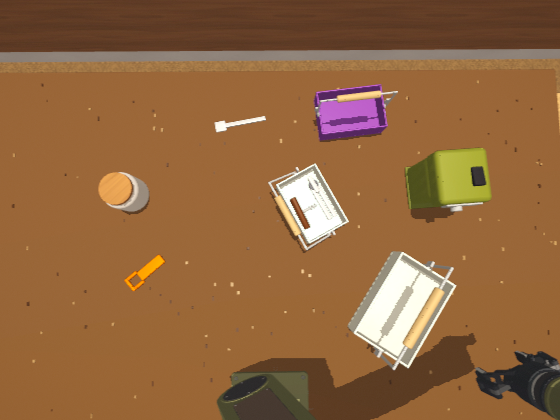

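View pics/side0.png

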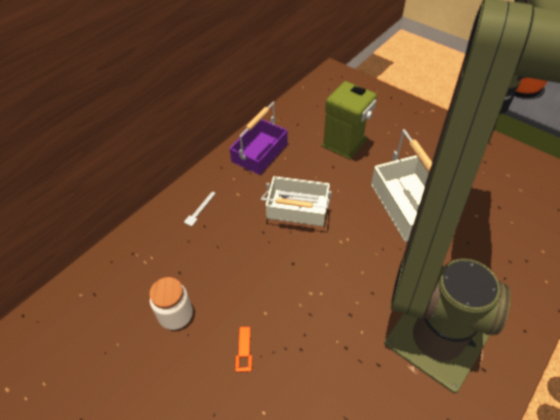

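The top view shows three totes: purple at (350,110), a white one at (309,207) with the corkscrew and opener inside, and a larger white one at (403,308). The job is the one at (309,207), the smaller of the non-purple ones, with its grip folded down at about (288,215). I'll confirm it in a crop and measure it.

```bash
cat > h.py <<'E'
import numpy as np, cv2
from plant import robot, vision
np.set_printoptions(precision=4,suppress=True)
def ray(n,uv):
    c=vision.calibration(n); T=np.array(c["cam_to_world"]); d=T[:3,:3]@np.linalg.inv(c["K"])@np.array([*uv,1.0]); return T[:3,3],d/np.linalg.norm(d)
def onz(n,uv,z):
    o,d=ray(n,uv); return o+d*(z-o[2])/d[2]
def tri(a,b):
    (o1,d1),(o2,d2)=ray("top",a),ray("side",b)
    t=np.linalg.lstsq(np.c_[d1,-d2],o2-o1,rcond=None)[0]; p,q=o1+t[0]*d1,o2+t[1]*d2
    return (p+q)/2,np.linalg.norm(p-q)
def blob(m):
    n,l,st,ce=cv2.connectedComponentsWithStats(m.astype(np.uint8)); 
    return [(st[i,4],ce[i],cv2.minAreaRect(np.argwhere(l==i)[:,::-1].astype(np.float32))) for i in np.argsort(-st[:,4]) if i and st[i,4]>25]
E
python3 - <<'E'
from h import *
for n,(x0,y0,x1,y1) in {"top":(250,145,370,265),"side":(250,165,345,235)}.items():
    im=cv2.imread(f"pics/{n}0.png")[y0:y1,x0:x1]
    hsv=cv2.cvtColor(im,cv2.COLOR_BGR2HSV)
    H,S,V=[hsv[...,i].astype(int) for i in range(3)]
    print(n)
    for nm,m in {"wood":(H>8)&(H<25)&(S>70)&(V>165),"white":(S<70)&(V>110)}.items():
        for a,c,r in blob(m): print(nm,a,c+[x0,y0],np.round(cv2.boxPoints(r)+[x0,y0],1).tolist())
    if n=="top": a=cv2.resize(im,None,fx=4,fy=4,interpolation=2)
    else: b=cv2.resize(im,(int(95*3.2),int(70*3.2)),interpolation=2)
out=np.zeros((480,480+b.shape[1],3),np.uint8); out[:,:480]=a; out[:b.shape[0],480:]=b
cv2.imwrite("pics/crop.png",out)
E
```

```text
top
wood 319 [287.4295 214.9373] [[272.9, 196.3], [279.2, 192.8], [302.0, 233.9], [295.8, 237.4]]
white 3161 [311.5245 203.3673] [[267.6, 182.2], [312.4, 157.1], [350.6, 225.2], [305.8, 250.4]]
side
wood 229 [293.952  202.2969] [[274.8, 202.7], [275.7, 196.2], [312.6, 201.5], [311.7, 208.0]]
wood 38 [308.5 180. ] [[290.0, 178.1], [290.1, 177.3], [327.0, 181.9], [326.9, 182.7]]
white 2319 [297.426  199.9219] [[258.6, 216.8], [264.0, 174.8], [331.5, 183.4], [326.1, 225.4]]
```

View pics/crop.png

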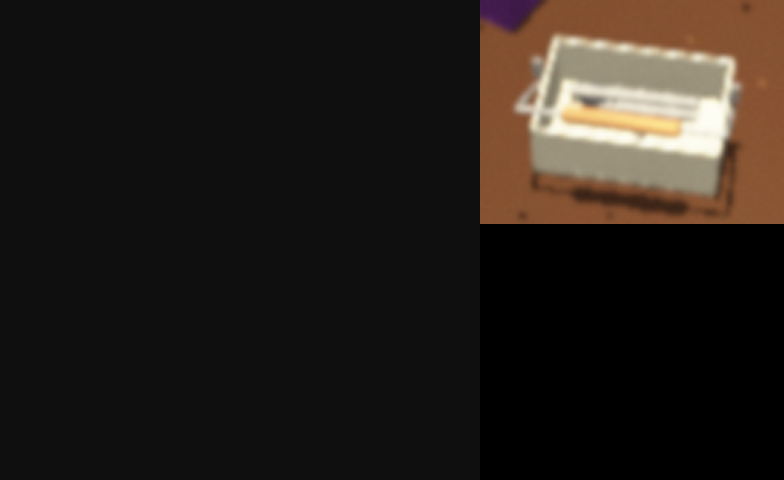

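The crop shows the small white tote in the side view (grip at about (294,202)). The top half of the crop was overwritten by a variable slip, so I'm redoing it.

Run:
```python
from h import *
im=cv2.imread("pics/top0.png")[150:260,260:360]
cv2.imwrite("pics/crop2.png",cv2.resize(im,None,fx=5,fy=5,interpolation=2))
p,e=tri((287.43,214.94),(293.95,202.3)); print("grip",p,e)
a=onz("top",(276,194.5),p[2]);b=onz("top",(299,235.7),p[2]); print(a,b,np.linalg.norm(a-b),np.degrees(np.arctan2(*(b-a)[1::-1])))
```

```text
grip [ 0.5162 -0.0521  0.1188] 0.002625309736268837
[ 0.5694 -0.0233  0.1188] [ 0.4649 -0.0795  0.1188] 0.11875393862965426 -151.729086069263
```

View pics/crop2.png

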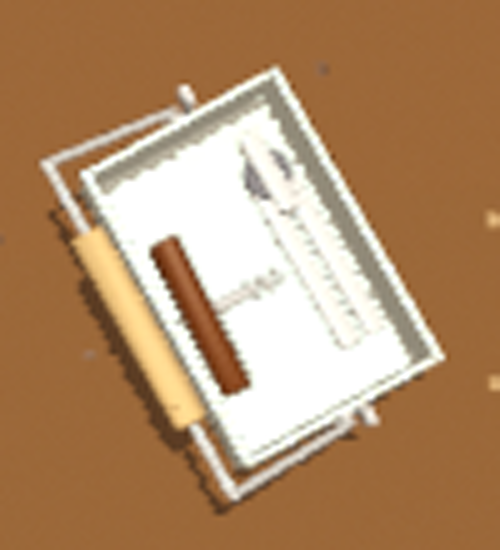

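The crop confirms it: a small white tote holding the corkscrew (brown) and can opener (steel). The grip lies on its left, the rim corners are at about (315,164), (348,221), (309,243) and (277,185), and the pivots are at about (297,169) and (334,232). The larger white tote at (403,308) stays where it is.

Run:
```python
from h import *
C=np.array([onz("top",q,0.065) for q in [(315,164),(348,221),(309,243),(277,185)]]); print(C, [np.linalg.norm(C[i]-C[i-1]) for i in range(4)])
c=C.mean(0); pv=np.mean([onz("top",q,0.06) for q in [(297,169.5),(334,232.5)]],0); print("c",c,"pivot mid",pv)
y=(C[0]-C[1])+(C[3]-C[2]); y/=np.linalg.norm(y); x=np.array([y[1],-y[0],0]); print("x",x,"y",y,np.degrees(np.arctan2(y[1],y[0])))
g=np.array([.5162,-.0521,.1188]); print("grip rel",(g-c)@x,(g-c)@y, np.arctan2(-(g-c)@x,.0588))
from scipy.spatial.transform import Rotation as R
q=robot.observe()["tcp_rot"]; M=R.from_quat([*q[1:],q[0]]).as_matrix(); print(M)
```

```text
[[ 0.6577 -0.1295  0.065 ]
 [ 0.5034 -0.2137  0.065 ]
 [ 0.4466 -0.109   0.065 ]
 [ 0.6019 -0.0267  0.065 ]] [np.float64(0.1169288183821361), np.float64(0.17578673610057363), np.float64(0.11906568643040548), np.float64(0.17570234957125616)]
c [ 0.5524 -0.1197  0.065 ] pivot mid [ 0.5589 -0.1288  0.06  ]
x [ 0.4737 -0.8807  0.    ] y [0.8807 0.4737 0.    ] 28.273300245567693
grip rel -0.07670634648747265 0.00017728066268310016 0.916780924982397
[[ 0.936   0.3521 -0.0006]
 [ 0.3521 -0.936   0.0017]
 [ 0.     -0.0018 -1.    ]]
```

Measurements agree with the given sizes: the tote centre is at about (0.552, -0.120), its y axis is at 28.3°, and the grip is at (0.516, -0.052, 0.119), so the handle angle is about 0.9. Next I work out the approach.

```bash
cat >> h.py <<'E'
from scipy.spatial.transform import Rotation as R
def goal(yaw,tilt):  # tool x along tote y; tilt leans z towards tote +x when negative
    c,s=np.cos(yaw),np.sin(yaw); return np.c_[[c,s,0],[s,-c,0],[0,0,-1]]@R.from_rotvec([tilt,0,0]).as_matrix()
def pose():
    s=robot.observe(); q=s["tcp_rot"]; return s,np.array(s["position"]),R.from_quat([*q[1:],q[0]]).as_matrix()
def delta(p,M): # shift (cm) and turn, in present tool axes
    s,p0,M0=pose(); return M0.T@(np.array(p)-p0)*100, R.from_matrix(M0.T@M).as_rotvec()
E
python3 - <<'E'
from h import *
yaw=np.radians(28.3); M=goal(yaw,-.4); g=np.array([.516,-.053,.118]); tcp=g+.022*M[:,2]
pre=tcp-.12*M[:,2]; print("tcp",tcp,"pre",pre); print(delta(pre,M)); print(delta(pre,goal(yaw,0)))
E
python3 -m handwheel '[{"travel":[0,0,-4],"rot":[0,0,-0.067],"gripper":8.5},{"travel":[0,0,-4],"rot":[0,0,-0.067],"gripper":6},{"travel":[0,0,-3],"rot":[0,0,0],"gripper":4},{"travel":[0,0,0],"rot":[0,0,0],"gripper":4}]' 20
python3 - <<'E'
from h import *
yaw=np.radians(28.3); M=goal(yaw,-.4); print(delta([0.472,0.0295,.208],goal(yaw,0)),delta([0.472,0.0295,.208],M))
E
```

```text
tcp [ 0.5201 -0.0605  0.0977] pre [ 0.4979 -0.0194  0.2083]
(array([ 45.9188, -33.0884,   2.2873]), array([-0.4012,  0.0267, -0.1324]))
(array([ 45.9188, -33.0884,   2.2873]), array([-0.0018, -0.0001, -0.1341]))
clock: 0.5
position: [0.1855, -0.4932, 0.3455]
tcp_rot: [0.004, 0.97, 0.244, 0.0]
contact_force: [-0.4, -0.0, 0.1]
width: 0.0434
finger_force: 0.0
(array([ 50.0122, -32.5471,  13.4532]), array([ 0.0075,  0.001 , -0.0001])) (array([ 50.0122, -32.5471,  13.4532]), array([-0.3925,  0.001 ,  0.0001]))
```

```bash
python3 -m handwheel '[{"travel":[4.2,-2.2,0],"rot":[0,0,0],"gripper":4},{"travel":[4.2,-2.2,0],"rot":[0,0,0],"gripper":4},{"travel":[4.2,-2.2,0],"rot":[0,0,0],"gripper":4},{"travel":[4.2,-2.2,0],"rot":[0,0,0],"gripper":4},{"travel":[4.2,-2.2,0],"rot":[0,0,0],"gripper":4},{"travel":[4.2,-2.2,0],"rot":[0,0,0],"gripper":4},{"travel":[4.2,-2.2,0],"rot":[0,0,0],"gripper":4},{"travel":[4.2,-2.2,0],"rot":[0,0,0],"gripper":4},{"travel":[4.2,-2.2,0],"rot":[0,0,0],"gripper":4},{"travel":[4.2,-2.2,0],"rot":[0,0,0],"gripper":4}]'
python3 -m handwheel '[{"travel":[3.5,-2.2,0],"rot":[-0.1,0,0],"gripper":4},{"travel":[3.5,-2,0],"rot":[-0.1,0,0],"gripper":4},{"travel":[0,0,0],"rot":[-0.1,0,0],"gripper":4},{"travel":[0,0,0],"rot":[-0.1,0,0],"gripper":4},{"travel":[0,0,0],"rot":[0,0,0],"gripper":4}]'
python3 - <<'E'
from h import *
yaw=np.radians(28.3); M=goal(yaw,-.4); print(delta([0.498,-.0194,.2083],M),pose()[0]["joint_positions"])
E
```

```text
clock: 1.5
position: [0.4506, -0.0966, 0.3402]
tcp_rot: [-0.0, 0.97, 0.244, -0.001]
contact_force: [0.5, -0.8, -0.3]
width: 0.0399
finger_force: 0.0
clock: 2.0
position: [0.4902, -0.0264, 0.337]
tcp_rot: [0.192, 0.95, 0.242, 0.047]
contact_force: [0.4, 1.1, -0.5]
width: 0.0402
finger_force: 0.0
(array([ 1.0745, -5.2152, 11.7615]), array([-0.0014,  0.0019,  0.0061])) [ 0.1908  0.0628 -0.1751  1.2098 -0.3801  2.809 ]
```

```bash
python3 -m handwheel '[{"travel":[0.3,-1.7,4],"rot":[0,0,0],"gripper":4},{"travel":[0.3,-1.7,4],"rot":[0,0,0],"gripper":4},{"travel":[0.5,-1.8,3.8],"rot":[0,0,0],"gripper":4},{"travel":[0,0,4],"rot":[0,0,0],"gripper":4},{"travel":[0,0,0],"rot":[0,0,0],"gripper":4},{"travel":[0,0,0],"rot":[0,0,0],"gripper":4}]'
python3 - <<'E'
from h import *
M=goal(np.radians(28.3),-.4); print(delta([.5201,-.0605,.0977],M))
a=vision.read_camera("top")[140:270,240:370,::-1]; b=vision.read_camera("side")[140:240,240:350,::-1]
o=np.zeros((520,520+275,3),np.uint8); o[:,:520]=cv2.resize(a,(520,520),interpolation=2); o[:250,520:]=cv2.resize(b,(275,250),interpolation=2); cv2.imwrite("pics/pre.png",o)
E
```

```text
clock: 2.6
position: [0.5077, -0.0363, 0.1729]
tcp_rot: [0.192, 0.951, 0.239, 0.047]
contact_force: [-0.3, -0.3, -0.4]
width: 0.04
finger_force: 0.0
(array([-0.0325, -0.4107,  7.9866]), array([-0.0016,  0.0029, -0.0011]))
```

View pics/pre.png

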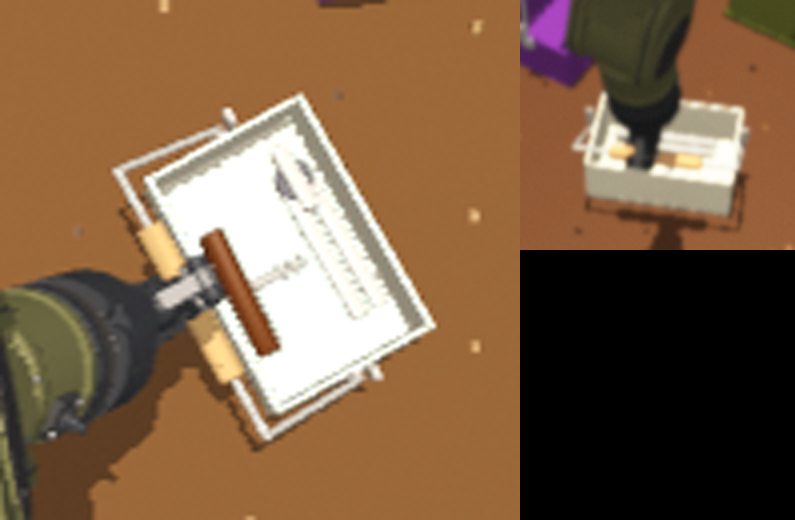

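In the top crop the fingers are centred over the grip (about (190,300) in the crop), still above it, and aligned across it. I'm descending to straddle it.

```bash
python3 -m handwheel '[{"travel":[0,-0.2,2],"rot":[0,0,0],"gripper":4},{"travel":[0,-0.2,2],"rot":[0,0,0],"gripper":4},{"travel":[0,0,1.5],"rot":[0,0,0],"gripper":4},{"travel":[0,0,1.5],"rot":[0,0,0],"gripper":4},{"travel":[0,0,1],"rot":[0,0,0],"gripper":4},{"travel":[0,0,0],"rot":[0,0,0],"gripper":4}]'
python3 - <<'E'
from h import *
# tool-axis steps along the arc: hinge from tote centre; tilt from -.4 to 0
yaw=np.radians(28.3); xt=np.array([np.sin(yaw),-np.cos(yaw),0]); h=np.array([.5524,-.1197,.06])
def tp(a,t): 
    M=goal(yaw,t); g=h+.095*(-np.sin(a)*xt+np.cos(a)*np.array([0,0,1])); return g+.022*M[:,2],M
A=np.linspace(.9,0,13)
_,p,M=pose(); print(delta(*tp(.9,-.4)))
P=[tp(a,-.4*a/.9) for a in A]
for (p0,M0),(p1,M1) in zip(P,P[1:]): print((M0.T@(p1-p0)*100).round(2),R.from_matrix(M0.T@M1).as_rotvec().round(3))
im=[vision.read_camera(n)[:,:,::-1] for n in("top","side")]; cv2.imwrite("pics/t2.png",im[0]);cv2.imwrite("pics/s2.png",im[1])
E
```

```text
clock: 3.3
position: [0.5218, -0.0596, 0.0986]
tcp_rot: [0.193, 0.95, 0.239, 0.049]
contact_force: [-0.6, -0.3, -0.3]
width: 0.0399
finger_force: 0.0
(array([-0.1531,  0.1535,  0.0414]), array([-0.    , -0.0003, -0.0007]))
[-0.    0.56 -0.32] [ 0.033 -0.     0.   ]
[ 0.    0.58 -0.29] [ 0.033  0.    -0.   ]
[ 0.    0.59 -0.26] [ 0.033 -0.    -0.   ]
[-0.    0.6  -0.24] [0.033 0.    0.   ]
[-0.    0.61 -0.21] [ 0.033 -0.     0.   ]
[-0.    0.62 -0.18] [ 0.033 -0.    -0.   ]
[ 0.    0.62 -0.15] [0.033 0.    0.   ]
[-0.    0.63 -0.12] [ 0.033 -0.     0.   ]
[ 0.    0.63 -0.09] [0.033 0.    0.   ]
[ 0.    0.64 -0.06] [ 0.033 -0.    -0.   ]
[-0.    0.64 -0.03] [0.033 0.    0.   ]
[-0.    0.64 -0.  ] [ 0.033 -0.    -0.   ]
```

```bash
python3 -m handwheel '[{"travel":[0,0.56,-0.32],"rot":[0.033,0,0],"gripper":4},{"travel":[0,0.58,-0.29],"rot":[0.033,0,0],"gripper":4},{"travel":[0,0.59,-0.26],"rot":[0.033,0,0],"gripper":4},{"travel":[0,0.6,-0.24],"rot":[0.033,0,0],"gripper":4},{"travel":[0,0.61,-0.21],"rot":[0.033,0,0],"gripper":4},{"travel":[0,0.62,-0.18],"rot":[0.033,0,0],"gripper":4}]'
python3 - <<'E'
from h import *
o=np.zeros((520,795,3),np.uint8)
a=vision.read_camera("top")[140:270,240:370,::-1]; b=vision.read_camera("side")[140:240,240:350,::-1]
o[:,:520]=cv2.resize(a,(520,520),interpolation=2); o[:250,520:]=cv2.resize(b,(275,250),interpolation=2); cv2.imwrite("pics/mid.png",o)
E
```

```text
clock: 4.0
position: [0.5356, -0.0844, 0.1251]
tcp_rot: [0.097, 0.965, 0.244, 0.026]
contact_force: [-0.4, 2.3, 0.8]
width: 0.0399
finger_force: 0.7
```

View pics/mid.png

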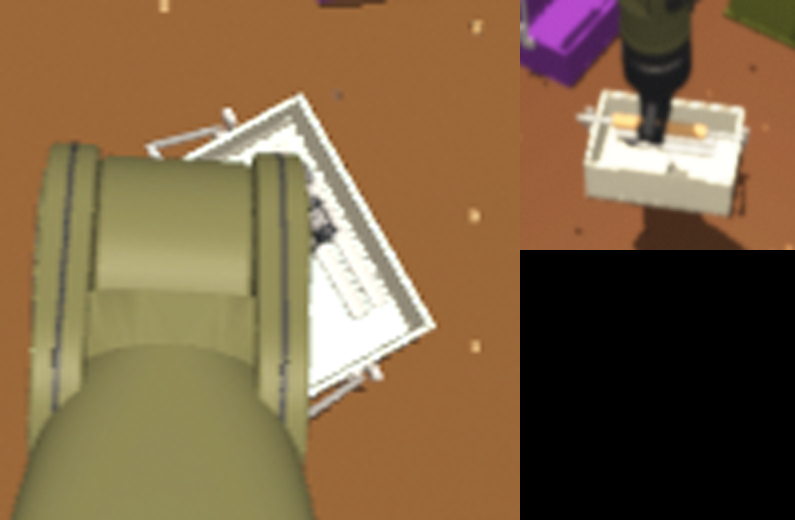

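The handle is rising with the fingers and the tote has not moved: its corners are still at (300,95) and (432,325) in the crop. I'm continuing the arc.

```bash
python3 -m handwheel '[{"travel":[0,0.62,-0.15],"rot":[0.033,0,0],"gripper":4},{"travel":[0,0.63,-0.12],"rot":[0.033,0,0],"gripper":4},{"travel":[0,0.63,-0.09],"rot":[0.033,0,0],"gripper":4},{"travel":[0,0.64,-0.06],"rot":[0.033,0,0],"gripper":4},{"travel":[0,0.64,-0.03],"rot":[0.033,0,0],"gripper":4},{"travel":[0,0.64,0],"rot":[0.033,0,0],"gripper":4},{"travel":[0,0.3,0],"rot":[0,0,0],"gripper":4},{"travel":[0,0,0],"rot":[0,0,0],"gripper":4}]'
python3 -m handwheel '[{"travel":[0,0.3,0],"rot":[0,0,0],"gripper":4},{"travel":[0,0,0],"rot":[0,0,0],"gripper":4}]'
python3 -m handwheel '[{"travel":[0,0.2,0],"rot":[0,0,0],"gripper":4},{"travel":[0,0,0],"rot":[0,0,0],"gripper":4}]'
python3 - <<'E'
from h import *
o=np.zeros((520,795,3),np.uint8)
T=vision.read_camera("top")[:,:,::-1]; S=vision.read_camera("side")[:,:,::-1]; cv2.imwrite("pics/t3.png",T); cv2.imwrite("pics/s3.png",S)
o[:250,:275]=cv2.resize(T[140:240,260:370],(275,250),interpolation=2); o[:,275:]=cv2.resize(S[125:229,244:348],(520,520),interpolation=2); cv2.imwrite("pics/up.png",o)
print(pose()[0]["contact_force"])
E
```

```text
clock: 4.9
position: [0.5542, -0.1202, 0.1325]
tcp_rot: [0.003, 0.97, 0.244, 0.001]
contact_force: [0.8, 0.4, -0.2]
width: 0.0403
finger_force: 0.0
clock: 5.1
position: [0.5552, -0.1224, 0.1325]
tcp_rot: [0.002, 0.97, 0.245, 0.0]
contact_force: [0.5, 0.5, -0.4]
width: 0.0401
finger_force: 0.0
clock: 5.3
position: [0.5563, -0.1245, 0.1325]
tcp_rot: [0.002, 0.97, 0.245, 0.0]
contact_force: [-0.0, 0.3, 0.6]
width: 0.0402
finger_force: 0.2
[0.1776 0.0234 0.6596]
```

View pics/up.png

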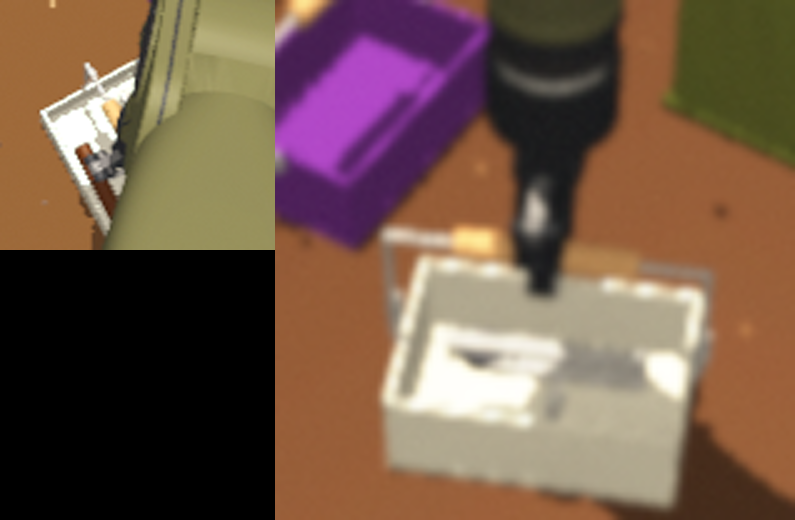

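The side crop shows the handle almost upright (grip at about (545,250) in the crop), with the tote in place. I'm easing on until the stop is felt.

```bash
for i in 1; do python3 -m handwheel '[{"travel":[0,0.3,0],"rot":[0,0,0],"gripper":4},{"travel":[0,0,0],"rot":[0,0,0],"gripper":4}]'; done
python3 -m handwheel '[{"travel":[0,0.2,0],"rot":[0,0,0],"gripper":4},{"travel":[0,0,0],"rot":[0,0,0],"gripper":4}]'
python3 - <<'E'
from h import *
s=vision.read_camera("side"); print(cv2.imwrite("pics/s4.png",s[:,:,::-1]))
hsv=cv2.cvtColor(s[165:190,325:400],cv2.COLOR_RGB2HSV);
E
```

```text
clock: 5.6
position: [0.5581, -0.1276, 0.1325]
tcp_rot: [0.002, 0.97, 0.244, 0.001]
contact_force: [1.0, -1.4, -0.3]
width: 0.0398
finger_force: 0.0
clock: 5.8
position: [0.5588, -0.129, 0.1324]
tcp_rot: [0.002, 0.97, 0.244, 0.0]
contact_force: [-0.3, 0.3, 1.0]
width: 0.04
finger_force: 0.5
True
```

```bash
for i in 1; do python3 -m handwheel '[{"travel":[0,0.15,0],"rot":[0,0,0],"gripper":4},{"travel":[0,0,0],"rot":[0,0,0],"gripper":4},{"travel":[0,0,0],"rot":[0,0,0],"gripper":4}]'; done
python3 -m handwheel '[{"travel":[0,0.15,0],"rot":[0,0,0],"gripper":4},{"travel":[0,0,0],"rot":[0,0,0],"gripper":4},{"travel":[0,0,0],"rot":[0,0,0],"gripper":4}]'
python3 - <<'E'
from h import *
s=vision.read_camera("side"); cv2.imwrite("pics/s5.png",s[:,:,::-1])
# wire end corners: rays against vertical plane of the hinge
S3,S4,S5=[cv2.imread(f"pics/s{i}.png") for i in(3,4,5)]
o=np.hstack([cv2.resize(i[125:230,262:328],(264,420),interpolation=2) for i in(S3,S4,S5)]); cv2.imwrite("pics/cmp.png",o)
g3,g5=[cv2.cvtColor(i,cv2.COLOR_BGR2GRAY).astype(int) for i in(S3,S5)]
for nm,(y0,y1,x0,x1) in {"rim/wall low":(205,230,262,330),"handle":(168,185,262,330)}.items(): print(nm,np.abs(g3-g5)[y0:y1,x0:x1].mean())
yaw=np.radians(28.3); c0=np.array([.5524,-.1197,.155]); cam=vision.calibration("side"); T=np.linalg.inv(cam["cam_to_world"])
xt=np.array([np.sin(yaw),-np.cos(yaw),0]);yt=np.array([np.cos(yaw),np.sin(yaw),0])
for nm,p in {"corner+":c0+.096*yt,"corner-":c0-.096*yt,"grip+":c0+.055*yt,"grip-":c0-.055*yt}.items():
  for a in(0,.1): 
    q=p+np.array([0,0,.095*(np.cos(a)-1)])-.095*np.sin(a)*xt; v=cam["K"]@(T[:3,:3]@q+T[:3,3]); print(nm,a,v[:2]/v[2],"in cmp tile",(v[:2]/v[2]-[262,125])*4)
E
```

```text
clock: 6.15
position: [0.5592, -0.1298, 0.1326]
tcp_rot: [0.001, 0.97, 0.245, 0.0]
contact_force: [-1.5, 4.1, 3.3]
width: 0.0403
finger_force: 1.9
clock: 6.45
position: [0.5601, -0.1316, 0.1326]
tcp_rot: [0.002, 0.97, 0.244, 0.0]
contact_force: [-2.2, 4.3, 3.0]
width: 0.0402
finger_force: 2.0
rim/wall low 4.535882352941177
handle 17.45415224913495
corner+ 0 [266.1395 170.4765] in cmp tile [ 16.558  181.9061]
corner+ 0.1 [265.4917 172.908 ] in cmp tile [ 13.967  191.6321]
corner- 0 [330.5042 178.8139] in cmp tile [274.0168 215.2554]
corner- 0.1 [330.0974 181.3201] in cmp tile [272.3896 225.2803]
grip+ 0 [279.7003 172.2331] in cmp tile [ 70.8012 188.9324]
grip+ 0.1 [279.1026 174.6802] in cmp tile [ 68.4103 198.721 ]
grip- 0 [316.5741 177.0095] in cmp tile [218.2963 208.0378]
grip- 0.1 [316.1144 179.4994] in cmp tile [216.4576 217.9976]
```

View pics/cmp.png

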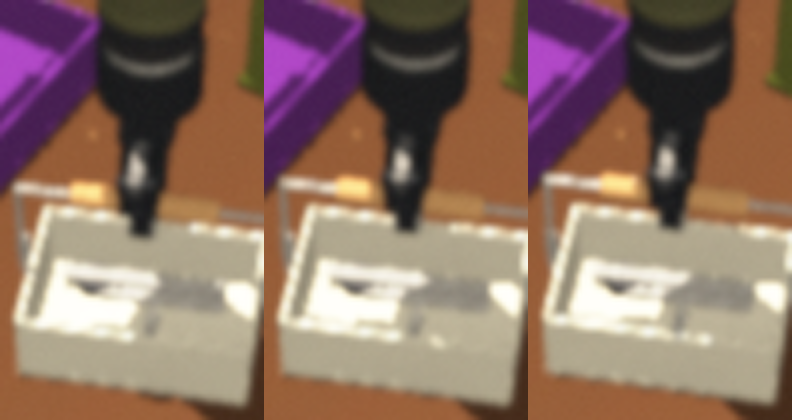

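The force rose to about 4.8 N and held, so the handle is against its stop. The wire corner is at (17,178) in the third tile, against (17,182) predicted for upright. Next I back off to centre the fingers, biased 1 mm towards the stop, and close gently.

```bash
python3 -m handwheel '[{"travel":[0,-0.5,0.0],"rot":[0,0,0],"gripper":4},{"travel":[0,-0.5,0],"rot":[0,0,0],"gripper":3.4},{"travel":[0,0,0],"rot":[0,0,0],"gripper":2.8},{"travel":[0,0,0],"rot":[0,0,0],"gripper":2.3},{"travel":[0,0,0],"rot":[0,0,0],"gripper":2.0},{"travel":[0,0,0],"rot":[0,0,0],"gripper":1.8},{"travel":[0,0,0],"rot":[0,0,0],"gripper":1.6},{"travel":[0,0,0],"rot":[0,0,0],"gripper":1.4},{"travel":[0,0,0],"rot":[0,0,0],"gripper":1.2},{"travel":[0,0,0],"rot":[0,0,0],"gripper":1.0}]' 20
python3 -m handwheel '[{"travel":[0,0,0],"rot":[0,0,0],"gripper":0.8},{"travel":[0,0,0],"rot":[0,0,0],"gripper":0.6},{"travel":[0,0,0],"rot":[0,0,0],"gripper":0.5}]' 20
python3 - <<'E'
from h import *
s=vision.read_camera("side"); cv2.imwrite("pics/s6.png",s[:,:,::-1])
a,b=[cv2.cvtColor(cv2.imread(f"pics/s{i}.png"),cv2.COLOR_BGR2GRAY).astype(np.float32) for i in(5,6)]
for nm,(y0,y1,x0,x1) in {"tote front wall":(205,232,258,328),"wire top":(162,180,258,276)}.items(): print(nm,cv2.phaseCorrelate(a[y0:y1,x0:x1].copy(),b[y0:y1,x0:x1].copy()))
print(pose()[0]["moment"])
E
```

```text
clock: 7.5
position: [0.5553, -0.1226, 0.1327]
tcp_rot: [0.002, 0.97, 0.244, 0.001]
contact_force: [-3.2, 3.9, 5.1]
width: 0.0176
finger_force: 19.6
clock: 7.8
position: [0.5554, -0.1226, 0.1328]
tcp_rot: [0.002, 0.97, 0.244, 0.001]
contact_force: [-2.1, 4.4, 4.5]
width: 0.0173
finger_force: 19.6
tote front wall ((-0.1281767562267433, 0.6553191933607057), 0.8491241931915283)
wire top ((0.26819269850311755, -0.258094920485032), 1.0630745240199713)
[0.8698 0.5684 0.1034]
```

```bash
python3 -m handwheel '[{"travel":[0,0,0],"rot":[0,0,0],"gripper":0.5},{"travel":[0,0,0],"rot":[0,0,0],"gripper":0.5},{"travel":[0,0,-0.1],"rot":[0,0,0],"gripper":0.5},{"travel":[0,0,-0.2],"rot":[0,0,0],"gripper":0.5},{"travel":[0,0,-0.3],"rot":[0,0,0],"gripper":0.5},{"travel":[0,0,-0.4],"rot":[0,0,0],"gripper":0.5},{"travel":[0,0,-0.5],"rot":[0,0,0],"gripper":0.5},{"travel":[0,0,-0.5],"rot":[0,0,0],"gripper":0.5},{"travel":[0,0,0],"rot":[0,0,0],"gripper":0.5},{"travel":[0,0,0],"rot":[0,0,0],"gripper":0.5}]' 70
python3 - <<'E'
from h import *
t,s=[vision.read_camera(n)[:,:,::-1] for n in("top","side")]; cv2.imwrite("pics/s7.png",s); cv2.imwrite("pics/t7.png",t)
o=np.hstack([cv2.resize(i[125:235,250:345],(380,440),interpolation=2) for i in(cv2.imread("pics/s5.png"),s)]); cv2.imwrite("pics/lift1.png",o)
print(pose()[0]["moment"])
E
```

```text
clock: 8.85
position: [0.5557, -0.1228, 0.1528]
tcp_rot: [0.002, 0.97, 0.244, 0.001]
contact_force: [-0.1, 0.8, -7.3]
width: 0.0158
finger_force: 68.3
[0.044  0.1067 0.0073]
```

View pics/lift1.png

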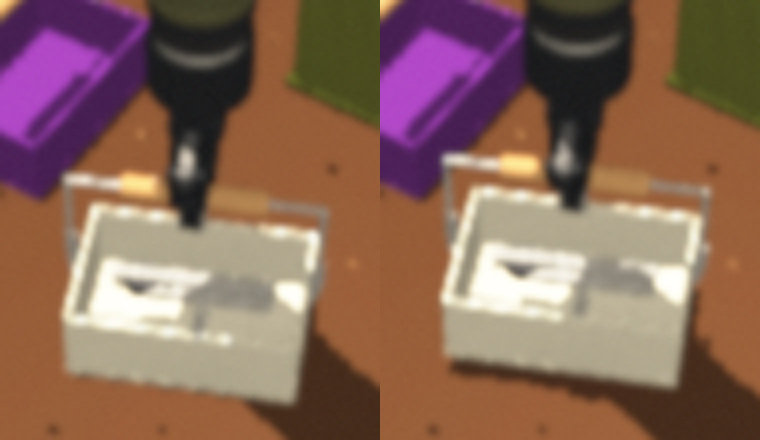

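The tote is off the counter by about 2 cm, upright and level (front wall at (570,345) on the right), with a 7.3 N load. I'm lifting the rest.

```bash
python3 -m handwheel '[{"travel":[0,0,-0.6],"rot":[0,0,0],"gripper":0.5},{"travel":[0,0,-1.1],"rot":[0,0,0],"gripper":0.5},{"travel":[0,0,-1.4],"rot":[0,0,0],"gripper":0.5},{"travel":[0,0,-1.5],"rot":[0,0,0],"gripper":0.5},{"travel":[0,0,-1.5],"rot":[0,0,0],"gripper":0.5},{"travel":[0,0,-1.1],"rot":[0,0,0],"gripper":0.5},{"travel":[0,0,-0.6],"rot":[0,0,0],"gripper":0.5},{"travel":[0,0,-0.3],"rot":[0,0,0],"gripper":0.5},{"travel":[0,0,0],"rot":[0,0,0],"gripper":0.5},{"travel":[0,0,0],"rot":[0,0,0],"gripper":0.5}]'
python3 -m handwheel '[{"travel":[0,0,0],"rot":[0,0,0],"gripper":0.5},{"travel":[0,0,0],"rot":[0,0,0],"gripper":0.5},{"travel":[0,0,0],"rot":[0,0,0],"gripper":0.5}]'
python3 - <<'E'
from h import *
t,s=[vision.read_camera(n)[:,:,::-1] for n in("top","side")]; cv2.imwrite("pics/s8.png",s); cv2.imwrite("pics/t8.png",t)
S,P,M=pose(); print(P,S["qd"],S["moment"])
# predicted tote points in the side view if it is level and upright, hung from the grasp
yaw=np.radians(28.25); xt=np.array([np.sin(yaw),-np.cos(yaw),0]);yt=np.array([np.cos(yaw),np.sin(yaw),0]); z=np.array([0,0,1.])
o=np.array([*(P[:2]+.001*xt[:2]),P[2]+.0222-.155]); cam=vision.calibration("side"); T=np.linalg.inv(cam["cam_to_world"])
img=cv2.resize(s[95:235,240:360],None,fx=4,fy=4,interpolation=2)
for x in(-.06,.06):
  for y in(-.09,.09):
    for h in(0,.065):
      v=cam["K"]@(T[:3,:3]@(o+x*xt+y*yt+h*z)+T[:3,3]); u=(v[:2]/v[2]-[240,95])*4+2; cv2.circle(img,tuple(int(a) for a in u),4,(0,0,255),1)
cv2.imwrite("pics/lift2.png",img)
E
```

```text
clock: 9.95
position: [0.5548, -0.1224, 0.2328]
tcp_rot: [0.002, 0.97, 0.244, -0.0]
contact_force: [-0.2, -1.0, -8.0]
width: 0.0161
finger_force: 68.6
clock: 10.25
position: [0.5551, -0.1224, 0.2331]
tcp_rot: [0.002, 0.97, 0.244, 0.0]
contact_force: [-0.8, -0.0, -6.7]
width: 0.0161
finger_force: 68.6
[ 0.5551 -0.1225  0.2333] [-0.     -0.0027  0.0026  0.0012 -0.0009 -0.0006] [-0.0358  0.0012 -0.007 ]
```

View pics/lift2.png

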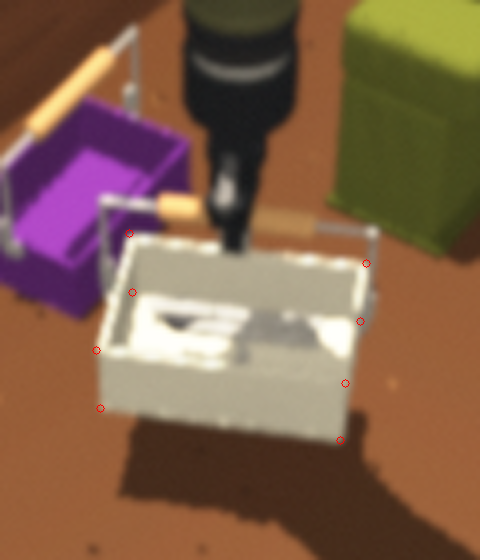

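The tote's corners lie within about 1 image pixel of where a level tote 10 cm up would put them: (100,408), (340,440), (130,233) and (366,263). It's held still, with its contents below the rim.

```bash
python3 -c "
from plant import workorder; print(workorder.close_job())"
```

```text
the job is handed in; nothing more can be done
None
```

I swung the small white tote's handle upright to its stop, lifted the tote by the wooden grip about 10 cm, and handed the job in at about 10.4 s with the arm still holding it level and still; in the last picture the can opener is visible inside, but the corkscrew is hidden behind the front wall, so I couldn't confirm it directly.

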